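# Roll the parts carton into the free bay of the key-cutting bench

### The arm

A 6-joint arm with a two-finger parallel gripper is mounted at the origin on the work surface. World frame = base frame: x ahead of the robot, y to its left, z up, the work surface at z = 0. Lengths are in m, angles in rad, forces in N, time in s.
With the tool pointing down it reaches from about 0.35 to 0.975 m from the base axis. Payload 4.9 kg.
Tool frame: the origin (TCP) lies at the very end of the fingers, on their centre line; the grasp point (between the pads) lies 19 mm behind it; z points along the fingers, y is the line along which they close (so a half turn about z gives the same grasp; the last joint's range is limited). The gripper opens to 85 mm and grips with 20 to 120 N. Pads are 22 mm wide; open, the fingers measure 114 mm over their backs; the gripper's body (76 mm by 85 mm) begins 54 mm behind the grasp point. The pads swing forward as they close: fully open they stand 13 mm farther back than shut.
Start: joints at [-1.378, 0.053, 1.613, -0, 1.476, -0.119], TCP at [0.192, -0.595, 0.231] pointing down, gripper open.
Joint ranges: [-3.01, 3.01], [-1.01, 2.22], [0.06, 2.58], [-1.02, 4.17], [0.09, 2.62], [-3.14, 3.14]. Speed limits (rad/s): [2.57, 2.57, 3.14, 3.14, 3.14, 3.14].

### API

Orientations are given as a rotation vector (axis times angle).
In Python, from station import ctrl gives the robot as it stands.
- The arm moves only by the tool jog_arm, never from a script. Its argument "plan" is a list of rows, each a list of 7 numbers: the shift along the tool's x, y, z in units of 0.02 m (1.0 is 0.02 m), then the turn, a rotation vector about the tool's x, y, z in units of 45 degrees (1.0 is 45 degrees), then the opening, from -1 (shut) to 1 (fully open). A call has 1 to 8 rows; each row shifts and turns the commanded pose from where the row before left it, along the tool's axes as they then stand; what a row does not reach is not made up. A row lasts 1/10 s, in which the tool goes at most 50 mm and 8.59 degrees, less where a joint would pass 70% of its speed; a pose out of reach is approached as far as the arm can. A call with a number of a shift or a turn outside -1 to 1 is refused whole. A call with a gripper value outside its range is refused whole. The fingers move at their own pace and stop on an object; "grip_force" is the grip in N (left out, the last holds). Time passes only in rows, so rows that do not move let the fingers close. It gives the time, the measured TCP pose, the force, the opening and the grip force at its end, in the units of the state.
- ctrl.get_obs(): the state, without advancing time (a new reading comes with each control period).
- ctrl.get_image(name): name is "side" or "top"; returns (picture, depth): 420x560x3 uint8, red, green, blue; 420x560 float32, m along the optical axis (not along the pixel's ray), 0 where there is no reading.
- ctrl.camera_info(name): a dict with "camera_matrix" (3x3 intrinsics, pixels), "rvec" (rotation vector, rad) and "tvec" (3), from world to camera coordinates, as OpenCV has them. Camera axes: x right, y down, z forward; pixel columns grow to the right and rows downward; lengths in m; the calibration is good to about 2 mm. A picture is of the moment at which its call begins. camera_info takes no time and is no camera call.
- ctrl.finish_job(): hands the job in; it is judged then, once.
The state is a dict: "t": time; "q": joint angles; "dq": joint speeds; "effort": joint torques, N m; "tool_pos": TCP position; "tool_rot": TCP orientation; "contact_force": force on the tool from outside, world axes, zero at the start; "wrist_torque": the same for the moment, N m; "opening": finger opening in m; "grip_force": force on a finger pad.
Only numpy, scipy, OpenCV 4.12 (cv2) and the standard library are available. Lean on these libraries where they do the work, as an engineer would, in place of code of your own. Each camera call takes 0.05 s, during which the arm holds its last target. There are 200 camera calls.

### The job

Lift the spray can out of the roller track's bay where it has been left and stand it upright on the cork mat. Then push the cardboard carton, sliding flat and never lifted or tipped, off the deck onto the rollers and along them into the bay you have just cleared, fully home against its end stop. Leave the grey tote in the other bay and everything else on the bench where it stands.

Things in the scene. Friction and masses are not known exactly. Their poses are not given: they have to be found in the camera images.
- track: fixed roller track, 672 mm long (y). Origin on the table below the lane's middle; x away from the robot, y left along the lane. Lane: 9 free steel rollers, 32 mm diameter, axles along x, y = -168 to 168 every 42 mm, tops z = 60 mm. Far guide rail: inner face x = 57, top z = 84 mm; no rail on the near side, where the deck joins. A bay at each end
- deck (a point): middle of the smooth white deck's top, z = 61 mm above the table, in the track's frame at x = -132. The deck is part of the track: 145 mm (x) by 370 mm (y), on the near side of the rollers and level with them
- home_left (a point): where the centre of the carton's underside lies when fully home in the left (+y) bay. Bay: grey steel, open on top and to the rollers, 114 mm wide between side walls at track x = -57 and 57, floor z = 59 mm, wall tops z = 105 mm, walls 6 mm thick from y = 203, end stop's inner face at y = 330 mm. The near wall's mouth flares out to x = -82 at y = 181
- home_right (a point): the same point in the right (-y) bay, which is the mirror image of the left one
- carton: closed kraft cardboard carton with a paper tape strip, 100 mm (x) by 120 mm (y) by 70 mm high, 0.35 to 0.7 kg; too wide to grasp. Starts on the track's deck, turned by up to 0.45 rad. Origin at the centre of its underside, z up; its 120 mm length goes along the lane
- can: upright steel spray can with a paper label, 52 mm diameter up to 118 mm height, narrower black cap up to 150 mm; about 0.25 kg. Stands in one of the bays. Origin at the centre of its underside, z up
- mat: flat square cork mat, 130 by 130 mm, 4 mm thick, fixed on the table near one of the bays on the robot's side. Origin at the centre of its underside, on the table
- tote: open grey plastic parts tote, 95 mm (x) by 112 mm (y) by 55 mm high, standing in the bay that the can does not stand in; must stay. Origin at the centre of its underside
- padlock: brass padlock lying on one end of the deck, body 50 by 40 by 24 mm with a steel shackle to +x, 87 mm long in all (x from -40 to +47 mm); must stay. Origin near its middle, on its underside
- doorknob: steel door knob standing on its rose at the other end of the deck, 46 mm diameter, 61 mm high; must stay. Origin at the centre of its underside
- bottle: green glass bottle standing on the table at one side, 60 mm diameter, 180 mm high; must stay. Origin at the centre of its underside
- jar: glass jar with a steel lid standing on the table at the other side, 66 mm diameter, 90 mm high; must stay. Origin at the centre of its underside
- keytray: fixed plywood tray of key blanks, 130 by 130 by 30 mm, on the table near the bay that the mat is not beside. Origin at the centre of its underside
Things that resemble listed ones, but are neither listed nor needed, are in the scene too. Leave any green or turquoise look-alike of the carton alone.

How it is judged:
By the outcome, as a careful person would: the job done as asked, in the order asked, and still so for the second after the job is handed in, with the robot touching nothing.
It also fails if it takes over 72 s, if anything falls off the work surface, if the arm or the gripper's body presses on something with over 40 N, if the wrist force passes 120 N, or if a joint passes its speed limit or range.

## Working session

There is one attempt and no reset: what is moved stays moved. The work goes in short steps, Python scripts to look and compute and a tool call to move; the robot and the scene stay as the last step left them, time stands still between calls to the robot, and variables do not carry over. Pictures are saved under pics/ and viewed, at most 10 in all, crops included, and the job is handed in when it is done.

Besides the shell and the picture viewer there is one more tool, called in YAML: its name, and indented under it one key for each argument. jog_arm: Moves the arm, as the interface text tells. Shifts and turns lie within -1 to 1; 1 stands for 0.02 m of shift or 45 degrees of turn. Its arguments: {"type":"object","properties":{"plan":{"type":"array"},"grip_force":{"type":"number"}},"required":["plan"]}

```bash
mkdir -p pics
cat > h.py <<'E'
import numpy as np,cv2
from station import ctrl
def cam(n):
    c=ctrl.camera_info(n);K=np.array(c["camera_matrix"]);R=cv2.Rodrigues(np.array(c["rvec"],float))[0];t=np.array(c["tvec"],float).ravel();return K,R,t
def ray(n,u,v,z):
    K,R,t=cam(n);d=R.T@np.linalg.inv(K)@[u,v,1];o=-R.T@t;return o+d*(z-o[2])/d[2]
def cloud(n,dep):
    K,R,t=cam(n);v,u=np.mgrid[:dep.shape[0],:dep.shape[1]]
    p=np.stack([(u-K[0,2])/K[0,0]*dep,(v-K[1,2])/K[1,1]*dep,dep],-1)
    P=(p-t)@R;P[dep==0]=np.nan;return P
def save(n,f):
    im,d=ctrl.get_image(n);cv2.imwrite(f"pics/{f}.png",im[...,::-1]);np.savez(f"pics/{f}.npz",im=im,d=d);return im,d
E
python3 - <<'E'
from h import *
for n in("top","side"):
    save(n,n+"0");K,R,t=cam(n);print(n,K[0,0],-R.T@t,R[2])
print(ctrl.get_obs())
E
```

```text
top 468.6478301871816 [0.29706485 0.01084866 1.50766306] [ 0.07410094 -0.01860432 -0.99707719]
side 538.450656944809 [-0.12429534  1.0210618   1.17505564] [ 0.34008395 -0.64301658 -0.68620156]
{'t': 0.1, 'q': array([-1.37800836e+00,  5.33276321e-02,  1.61414619e+00, -1.31402806e-05,
        1.47597605e+00, -1.18988504e-01]), 'dq': array([ 5.21741953e-05, -1.29236814e-03, -2.92889097e-03, -2.12816503e-04,
        3.40815725e-05,  1.44232970e-03]), 'effort': array([ 2.52614655e-04, -3.94904029e+01, -3.71364033e+01, -1.67223757e-04,
        3.90665402e-03, -4.28344720e-06]), 'tool_pos': array([ 0.19161575, -0.59432105,  0.23016941]), 'tool_rot': array([-3.10166447e+00, -4.87470093e-01,  1.28080106e-04]), 'contact_force': array([ 0.03235418, -0.71395027,  0.91385377]), 'wrist_torque': array([ 0.01583785,  0.00588514, -0.00262291]), 'grip_force': 0.0, 'opening': 0.08553357247762342}
```

View pics/top0.png

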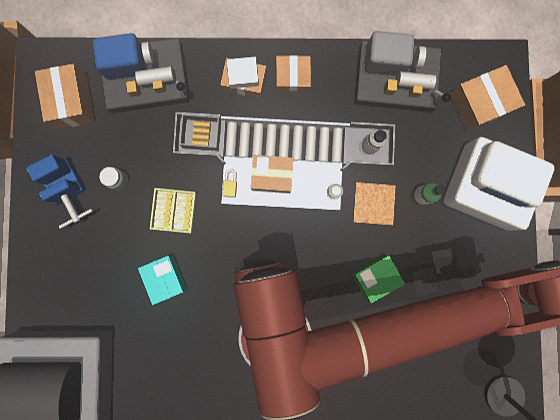

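View pics/side0.png

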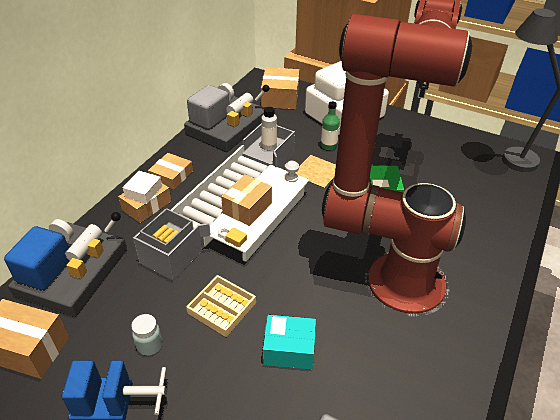

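The top view shows the can in the right (-y) bay at (376,140) and the tote in the left bay at (200,132). The mat is at (374,203) and the padlock at (230,182). The door knob is at (335,190) and the carton on the deck at (272,173). The other cartons, at (62,92), (293,72), (243,75) and (490,95), are off the track. The green and turquoise boxes, at (380,278) and (161,280), are look-alikes. The carton at (272,173) is the one on the deck, so I'll measure it and confirm with a crop.

Run:
```python
from h import *
z=np.load("pics/top0.npz");im,d=z["im"],z["d"];P=cloud("top",d);hsv=cv2.cvtColor(im,cv2.COLOR_RGB2HSV)
cv2.imwrite("pics/crop0.png",cv2.resize(im[95:235,165:405,::-1],None,fx=3.2,fy=3.2,interpolation=cv2.INTER_CUBIC))
v,u=np.mgrid[:420,:560]
roi=(v>100)&(v<225)&(u>165)&(u<405)
def rect(m,name,z0=None):
    m=cv2.morphologyEx(m.astype(np.uint8),cv2.MORPH_OPEN,np.ones((3,3)))
    n,l,s,c=cv2.connectedComponentsWithStats(m);i=1+np.argmax(s[1:,4]);k=l==i
    p=P[k];p=p[~np.isnan(p[:,0])];r=cv2.minAreaRect(p[:,:2].astype(np.float32))
    print(name,s[i],"z",np.median(p[:,2]).round(4),"rect",np.round(r[0],4),np.round(r[1],4),round(r[2],2),"mean",p.mean(0).round(4))
Z=P[...,2]
rect(roi&(abs(Z-.131)<.008)&(u>240)&(u<305),"carton top")
rect(roi&(abs(Z-.061)<.006)&(im.min(-1)>180)&(v>150),"deck")
rect(roi&(abs(Z-.15)<.010)&(u>350),"can cap")
rect(roi&(hsv[...,0]<20)&(hsv[...,1]>80)&(u>345)&(v>175),"mat")
rect((v>100)&(v<172)&(u>165)&(u<405)&(abs(Z-.105)<.007)&((u<230)|(u>335)),"walltop")
rect((v>100)&(v<172)&(u>230)&(u<225)&(abs(Z-.105)<.007),"x") if 0 else None
for a,b in((170,225),(340,400)):
    rect((v>100)&(v<172)&(u>a)&(u<b)&(abs(Z-.105)<.007),f"walltop{a}")
rect(roi&(abs(Z-.084)<.006)&(v<130)&(u>225)&(u<340),"rail")
rect(roi&(abs(Z-.061)>.010)&(Z<.135)&(u>325)&(u<345)&(v>175),"knob")
rect(roi&(hsv[...,1]>100)&(u>220)&(u<240)&(v>165),"padlock")
```

```text
carton top [ 251  156   42   36 1328] z 0.1298 rect [0.5066 0.0083] [0.1202 0.1009] 85.65 mean [0.5065 0.0085 0.1299]
deck [ 225  157  117   53 2843] z 0.0599 rect [ 0.4856 -0.0249] [0.366  0.1472] 86.95 mean [ 0.4794 -0.0565  0.0601]Traceback (most recent call last):
  File "<stdin>", line 14, in <module>
  File "<stdin>", line 8, in rect
    return _wrapfunc(a, 'argmax', axis=axis, out=out, **kwds)
    return bound(*args, **kwds)
ValueError: attempt to get argmax of an empty sequence
```

View pics/crop0.png

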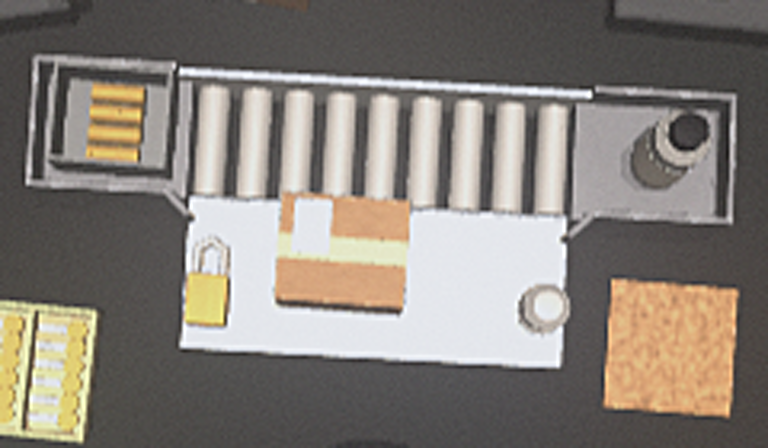

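The crop confirms it. The carton is on the deck with its tape along the lane and sits almost square to the track. The can is alone in the right bay, the tote is in the left, and the mat is beside the right bay.

Run:
```python
from h import *
z=np.load("pics/top0.npz");im,d=z["im"],z["d"];P=cloud("top",d);hsv=cv2.cvtColor(im,cv2.COLOR_RGB2HSV);Z=P[...,2]
v,u=np.mgrid[:420,:560]
def rect(m,name):
    n,l,s,c=cv2.connectedComponentsWithStats(m.astype(np.uint8))
    if n<2: print(name,"none");return
    i=1+np.argmax(s[1:,4]);p=P[l==i];r=cv2.minAreaRect(p[:,:2].astype(np.float32))
    print(name,s[i],"z",np.median(p[:,2]).round(4),"rect",np.round(r[0],4),np.round(r[1],4),round(r[2],2),"mean",p.mean(0).round(4))
B=(u>350)&(u<392)&(v>125)&(v<160)
print("can z",np.nanmax(Z[125:150,368:388]))
rect(B&(Z>.185),"cap");rect(B&(Z>.165)&(Z<.185),"shoulder")
rect((hsv[...,0]<20)&(hsv[...,1]>80)&(u>345)&(u<400)&(v>175)&(v<230),"mat")
R=(v>105)&(v<172)
for a,b in((170,225),(340,400)): rect(R&(u>a)&(u<b)&(abs(Z-.105)<.007),f"wall{a}")
rect((abs(Z-.084)<.006)&(v<135)&(v>105)&(u>222)&(u<348),"rail")
rect((Z>.085)&(u>322)&(u<348)&(v>175)&(v<205),"knob")
rect((hsv[...,1]>100)&(u>218)&(u<240)&(v>165)&(v<200),"padlock")
rect((hsv[...,1]>60)&(u>405)&(u<450)&(v>175)&(v<205),"bottle")
# track frame
D=np.array([.4856,-.0249]);th=np.deg2rad(86.95-90);c,s=np.cos(th),np.sin(th);M=np.array([[c,-s],[s,c]])
O=D-M@[-.132,0];print("O",O,"endstop",O+M@[0,-.330],"home",O+M@[0,-.27],"carton in track",M.T@(np.array([.5066,.0083])-O))
z=np.load("pics/side0.npz");Ps=cloud("side",z["d"]);
w=Ps[105:165,250:290].reshape(-1,3);w=w[(w[:,2]>.12)];w=w[abs(w[:,0]-.58)<.1]
for a,b in((.12,.17),(.17,.19),(.19,.22)):
  q=w[(w[:,2]>a)&(w[:,2]<b)];print("side can",a,len(q),q.mean(0),q.min(0),q.max(0))
```

```text
can z 0.21547997707217648
cap [371 130  16  16 155] z 0.2065 rect [ 0.6    -0.2975] [0.0404 0.0358] 33.83 mean [ 0.5985 -0.2968  0.2033]
shoulder [368 130  19  18 107] z 0.1786 rect [ 0.5975 -0.2951] [0.0494 0.041 ] 43.81 mean [ 0.5941 -0.2902  0.1779]
mat [ 353  182   43   44 1619] z nan rect [ 0.4276 -0.3231] [0.124  0.1384] 82.45 mean [nan nan nan]
wall170 [173 113  51  50 354] z 0.1032 rect [0.6212 0.229 ] [0.1544 0.1459] 87.22 mean [0.6347 0.2446 0.1037]
wall340 [342 122  53  48 304] z 0.1038 rect [ 0.5921 -0.287 ] [0.157  0.1464] 87.09 mean [ 0.597  -0.3111  0.1038]
rail [223 117  99   8 222] z 0.0826 rect [0.6782 0.0066] [0.3042 0.0087] 86.86 mean [0.6775 0.0034 0.0827]
knob [328 184  15  15 178] z 0.1168 rect [ 0.4551 -0.1821] [0.0425 0.0427] 0.87 mean [ 0.4541 -0.1817  0.1165]
padlock [223 180  13  17 200] z nan rect [0.468  0.1385] [0.0512 0.0375] 0.09 mean [nan nan nan]
bottle [423 183  19  19 212] z nan rect [ 0.4677 -0.4826] [0.0498 0.0952] 52.82 mean [nan nan nan]
O [ 0.61741302 -0.03192338] endstop [ 0.59985458 -0.36145593] home [ 0.60304702 -0.30154092] carton in track [-0.11279623  0.03427033]
side can 0.12 208 [ 0.59250369 -0.27999605  0.14508785] [ 0.57245994 -0.30644024  0.12030182] [ 0.62764218 -0.26541111  0.16982353]
side can 0.17 101 [ 0.59478077 -0.28365681  0.18026424] [ 0.5750934  -0.31441536  0.17001706] [ 0.62607174 -0.26497288  0.18967169]
side can 0.19 86 [ 0.59752013 -0.29040465  0.20311625] [ 0.58374386 -0.31577531  0.19007821] [ 0.61604461 -0.27648434  0.21423433]
```

jog_arm:
  plan:
    - [0, 0, -0.5, 0, 0, 0.155, 1]
    - [0, 0, -0.5, 0, 0, 0.155, 1]
    - [0, 0, 0, 0, 0, 0.154, 1]
    - [0.5, -0.4, 0, 0, 0, 0, 1]
    - [0.98, -0.8, 0, 0, 0, 0, 1]
    - [0.98, -0.8, 0, 0, 0, 0, 1]
    - [0.98, -0.8, 0, 0, 0, 0, 1]
    - [0.98, -0.8, 0, 0, 0, 0, 1]

```text
t: 0.9
tool_pos: [0.285, -0.5259, 0.2504]
tool_rot: [-3.139, 0.078, 0.0]
contact_force: [-0.0, -0.1, 0.1]
opening: 0.0849
grip_force: 0.0
```

```bash
cat >> h.py <<'E'
O=np.array([.6167,-.0310]);M=cv2.Rodrigues(np.array([0,0,-np.deg2rad(3.0)]))[0][:2,:2]
def trk(p): return M.T@(np.array(p[:2])-O)
def st():
    o=ctrl.get_obs();R=cv2.Rodrigues(np.array(o["tool_rot"]))[0]
    print("t",round(o["t"],2),"trk",trk(o["tool_pos"]).round(4),"z",o["tool_pos"][2].round(4),"yaw",np.rad2deg(np.arctan2(R[1,0],R[0,0])).round(2),"down",R[:,2].round(3),"F",o["contact_force"].round(1),"op",round(o["opening"],4))
E
python3 - <<'E'
from h import *
st()
m=ray("top",374.7,203.4,.004);print("mat",m,trk(m)); print("can",trk([.599,-.293]))
z=np.load("pics/side0.npz");im=z["im"];h=cv2.cvtColor(im,cv2.COLOR_RGB2HSV)
z=np.load("pics/top0.npz");h=cv2.cvtColor(z["im"],cv2.COLOR_RGB2HSV);k=((h[...,0]<20)&(h[...,1]>80)).astype(np.uint8);k[:, :345]=0;k[:,400:]=0;k[:175]=0;k[230:]=0
r=cv2.minAreaRect(cv2.findNonZero(k));print(r, trk(ray("top",*r[0],.004)))
E
```

```text
t 0.9 trk [-0.3054 -0.5116] z 0.2504 yaw -2.83 down [-0.     0.002 -1.   ] F [-0.  -0.1  0.1] op 0.0849
mat [ 0.42665072 -0.32490062  0.004     ] [-0.17440725 -0.30344425]
can [-0.00396372 -0.26256728]
((374.24700927734375, 203.28822326660156), (40.265663146972656, 40.7258415222168), 4.39870548248291) [-0.17412011 -0.30196336]
```

jog_arm:
  plan:
    - [1, -0.83, 0, 0, 0, 0, 1]
    - [1, -0.83, 0, 0, 0, 0, 1]
    - [1, -0.83, 0, 0, 0, 0, 1]
    - [1, -0.83, 0, 0, 0, 0, 1]
    - [1, -0.83, 0, 0, 0, 0, 1]
    - [1, -0.83, 0, 0, 0, 0, 1]
    - [1, -0.83, 0, 0, 0, 0, 1]
    - [1, -0.83, 0, 0, 0, 0, 1]

```text
t: 1.7
tool_pos: [0.4515, -0.4015, 0.2504]
tool_rot: [-3.139, 0.077, 0.001]
contact_force: [0.7, 0.9, 0.7]
opening: 0.0855
grip_force: 0.0
```

jog_arm:
  plan:
    - [1, -0.83, 0, 0, 0, 0, 1]
    - [1, -0.83, 0, 0, 0, 0, 1]
    - [1, -0.83, 0, 0, 0, 0, 1]
    - [1, -0.83, 0, 0, 0, 0, 1]
    - [1, -0.83, 0, 0, 0, 0, 1]
    - [1, -0.83, 0, 0, 0, 0, 1]
    - [1, -0.83, 0, 0, 0, 0, 1]
    - [0, 0, 0, 0, 0, 0, 1]

```text
t: 2.5
tool_pos: [0.5981, -0.2916, 0.2501]
tool_rot: [-3.139, 0.073, 0.001]
contact_force: [0.2, -0.1, -0.3]
opening: 0.0854
grip_force: 0.0
```

Run:
```python
from h import *
st()
im,d=save("side","side1");cv2.imwrite("pics/s1c.png",cv2.resize(im[50:230,180:420,::-1],None,fx=3,fy=3))
```

```text
t 2.5 trk [-0.0049 -0.2612] z 0.2501 yaw -2.65 down [-0.001  0.002 -1.   ] F [ 0.2 -0.1 -0.3] op 0.0854
```

View pics/s1c.png

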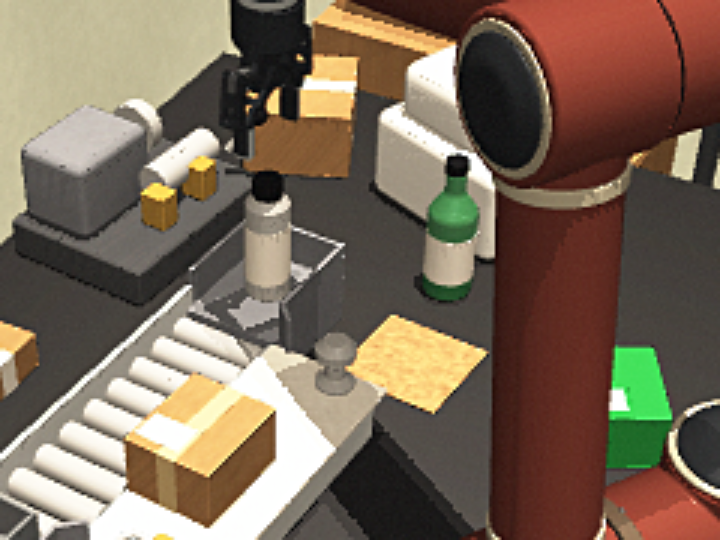

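The crop shows the open gripper at (267,100), straight above the can cap at (267,185). Next I descend and grip.

jog_arm:
  plan:
    - [0, 0, 0.75, 0, 0, 0, 1]
    - [0, 0, 0.75, 0, 0, 0, 1]
    - [0, 0, 0.75, 0, 0, 0, 1]
    - [0, 0, 0.75, 0, 0, 0, 1]
    - [0, 0, 0.75, 0, 0, 0, 1]
    - [0, 0, 0.75, 0, 0, 0, 1]
    - [0, 0, 0.6, 0, 0, 0, 1]
    - [0, 0, 0.3, 0, 0, 0, 1]

```text
t: 3.35
tool_pos: [0.5958, -0.2944, 0.1412]
tool_rot: [-3.139, 0.083, 0.003]
contact_force: [-0.6, 0.5, 0.2]
opening: 0.0852
grip_force: 0.0
```

jog_arm:
  plan:
    - [0, 0, 0, 0, 0, 0, 0.3]
    - [0, 0, 0, 0, 0, 0, 0.1]
    - [0, 0, 0, 0, 0, 0, -0.2]
    - [0, 0, 0, 0, 0, 0, -0.5]
    - [0, 0, 0, 0, 0, 0, -1]
    - [0, 0, 0, 0, 0, 0, -1]
    - [0, 0, 0, 0, 0, 0, -1]
    - [0, 0, 0, 0, 0, 0, -1]
  grip_force: 40

```text
t: 4.15
tool_pos: [0.5971, -0.2953, 0.1447]
tool_rot: [3.139, -0.083, 0.003]
contact_force: [0.9, -0.3, 5.6]
opening: 0.0512
grip_force: 42.4
```

jog_arm:
  plan:
    - [0, 0, -0.4, 0, 0, 0, -1]
    - [0, 0, -0.6, 0, 0, 0, -1]
    - [0, 0, -0.6, 0, 0, 0, -1]
    - [0, 0, -0.6, 0, 0, 0, -1]
    - [0, 0, -0.6, 0, 0, 0, -1]
    - [0, 0, -0.6, 0, 0, 0, -1]
    - [0, 0, -0.6, 0, 0, 0, -1]
    - [0, 0, -0.4, 0, 0, 0, -1]

```text
t: 4.95
tool_pos: [0.5968, -0.2949, 0.2331]
tool_rot: [3.14, -0.083, 0.002]
contact_force: [-0.6, 0.4, -2.4]
opening: 0.0505
grip_force: 41.9
```

jog_arm:
  plan:
    - [-0.5, 0.1, 0, 0, 0, 0, -1]
    - [-0.8, 0.2, 0, 0, 0, 0, -1]
    - [-0.8, 0.2, 0, 0, 0, 0, -1]
    - [-0.8, 0.2, 0, 0, 0, 0, -1]
    - [-0.8, 0.2, 0, 0, 0, 0, -1]
    - [-0.8, 0.2, 0, 0, 0, 0, -1]
    - [-0.8, 0.2, 0, 0, 0, 0, -1]
    - [-0.8, 0.2, 0, 0, 0, 0, -1]

```text
t: 5.75
tool_pos: [0.4717, -0.3184, 0.2312]
tool_rot: [-3.14, 0.083, 0.0]
contact_force: [0.5, -1.0, -2.6]
opening: 0.0511
grip_force: 41.9
```

jog_arm:
  plan:
    - [-0.8, 0.2, 0, 0, 0, 0, -1]
    - [-0.8, 0.2, 0, 0, 0, 0, -1]
    - [-0.8, 0.1, 0, 0, 0, 0, -1]
    - [0, 0, 0, 0, 0, 0, -1]
    - [0, 0, 0, 0, 0, 0, -1]

```text
t: 6.25
tool_pos: [0.4244, -0.3259, 0.2315]
tool_rot: [3.14, -0.084, 0.001]
contact_force: [0.8, -0.6, -2.3]
opening: 0.0512
grip_force: 41.9
```

Run:
```python
from h import *
st()
im,d=save("side","side2");cv2.imwrite("pics/s2c.png",cv2.resize(im[50:230,200:440,::-1],None,fx=3,fy=3))
```

```text
t 6.25 trk [-0.1766 -0.3046] z 0.2315 yaw -3.06 down [ 0.001 -0.    -1.   ] F [ 0.8 -0.6 -2.3] op 0.0512
```

View pics/s2c.png

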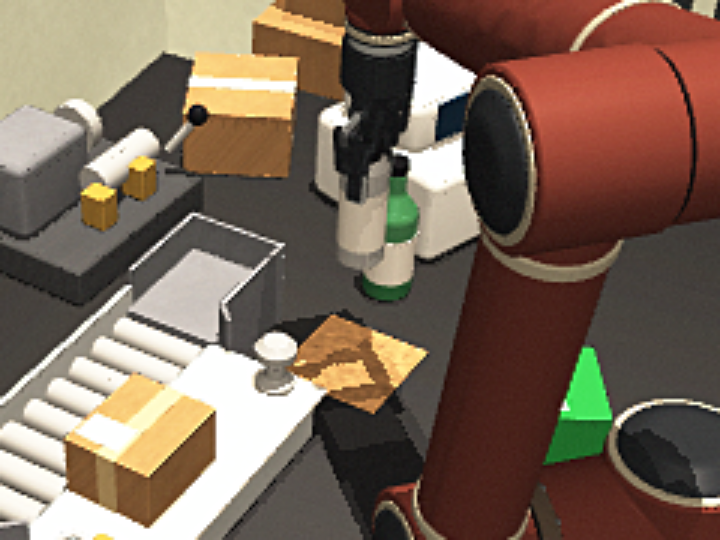

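The can hangs upright in the gripper at (360,215), over the mat at (360,360). I'll lower it.

jog_arm:
  plan:
    - [0.1, -0.1, 0.5, 0, 0, 0, -1]
    - [0, 0, 0.9, 0, 0, 0, -1]
    - [0, 0, 0.9, 0, 0, 0, -1]
    - [0, 0, 0.9, 0, 0, 0, -1]
    - [0, 0, 0.9, 0, 0, 0, -1]
    - [0, 0, 0.9, 0, 0, 0, -1]
    - [0, 0, 0.9, 0, 0, 0, -1]
    - [0, 0, 0.5, 0, 0, 0, -1]

```text
t: 7.1
tool_pos: [0.4263, -0.3225, 0.1006]
tool_rot: [-3.138, 0.081, 0.004]
contact_force: [0.1, -0.5, -2.4]
opening: 0.0505
grip_force: 42.0
```

jog_arm:
  plan:
    - [0, 0, 0.2, 0, 0, 0, -1]
    - [0, 0, 0.15, 0, 0, 0, -1]
    - [0, 0, 0.1, 0, 0, 0, -1]
    - [0, 0, 0.1, 0, 0, 0, -1]
    - [0, 0, 0.0, 0, 0, 0, -1]
    - [0, 0, 0, 0, 0, 0, -1]

```text
t: 7.7
tool_pos: [0.4269, -0.3241, 0.0928]
tool_rot: [3.14, -0.083, 0.001]
contact_force: [-0.7, 0.4, -2.1]
opening: 0.051
grip_force: 42.0
```

Still hanging free (−2.1 N, the can's weight), so I'll go on slowly.

jog_arm:
  plan:
    - [0, 0, 0.05, 0, 0, 0, -1]
    - [0, 0, 0.05, 0, 0, 0, -1]
    - [0, 0, 0, 0, 0, 0, -1]
    - [0, 0, 0, 0, 0, 0, -1]

```text
t: 8.1
tool_pos: [0.4267, -0.3238, 0.0903]
tool_rot: [-3.14, 0.083, 0.0]
contact_force: [0.6, -0.1, -1.7]
opening: 0.051
grip_force: 42.0
```

jog_arm:
  plan:
    - [0, 0, 0.05, 0, 0, 0, -1]
    - [0, 0, 0.03, 0, 0, 0, -1]
    - [0, 0, 0, 0, 0, 0, -1]
    - [0, 0, 0, 0, 0, 0, -1]

```text
t: 8.5
tool_pos: [0.4272, -0.3241, 0.0896]
tool_rot: [3.14, -0.083, 0.002]
contact_force: [-0.6, 0.7, 4.7]
opening: 0.0511
grip_force: 42.3
```

jog_arm:
  plan:
    - [0, 0, 0, 0, 0, 0, 0.3]
    - [0, 0, 0, 0, 0, 0, 0.5]
    - [0, 0, 0, 0, 0, 0, 0.8]
    - [0, 0, 0, 0, 0, 0, 1]
    - [0, 0, 0, 0, 0, 0, 1]
    - [0, 0, 0, 0, 0, 0, 1]
    - [0, 0, -0.3, 0, 0, 0, 1]
    - [0, 0, -0.6, 0, 0, 0, 1]

```text
t: 9.3
tool_pos: [0.4261, -0.3233, 0.1063]
tool_rot: [-3.139, 0.083, 0.002]
contact_force: [0.3, -0.3, 0.1]
opening: 0.0855
grip_force: 0.0
```

jog_arm:
  plan:
    - [0, 0, -0.9, 0, 0, 0, 1]
    - [0, 0, -0.9, 0, 0, 0, 1]
    - [0, 0, -0.9, 0, 0, 0, 1]
    - [0, 0, -0.9, 0, 0, 0, 1]
    - [0, 0, -0.9, 0, 0, 0, 1]
    - [0, 0, -0.9, 0, 0, 0, 1]
    - [0, 0, -0.9, 0, 0, 0, 1]
    - [0, 0, 0, 0, 0, 0, 1]

```text
t: 10.1
tool_pos: [0.4281, -0.3252, 0.2373]
tool_rot: [3.135, -0.083, 0.008]
contact_force: [-0.1, -0.5, -0.2]
opening: 0.0856
grip_force: 0.0
```

Run:
```python
from h import *
st()
im,d=save("side","side3");P=cloud("side",d)
w=P.reshape(-1,3);w=w[(abs(w[:,0]-.43)<.06)&(abs(w[:,1]+.32)<.06)]
for a,b in((.02,.06),(.06,.11),(.11,.12),(.13,.158)):
  q=w[(w[:,2]>a)&(w[:,2]<b)];print(a,len(q),q.mean(0).round(4) if len(q) else 0,w[:,2].max())
```

```text
t 10.1 trk [-0.173  -0.3036] z 0.2373 yaw -3.01 down [ 0.005 -0.005 -1.   ] F [-0.1 -0.5 -0.2] op 0.0856
0.02 142 [ 0.4238 -0.3073  0.0405] 0.5625443688999394
0.06 191 [ 0.4238 -0.307   0.0861] 0.5625443688999394
0.11 36 [ 0.4223 -0.31    0.1154] 0.5625443688999394
0.13 109 [ 0.428  -0.3175  0.1452] 0.5625443688999394
```

The can stands upright on the mat, with its side face vertical at every height. Next I go behind the carton.

jog_arm:
  plan:
    - [-0.12, -0.5, 0, 0, 0, 0, 0.5]
    - [-0.12, -1, 0, 0, 0, 0, 0.5]
    - [-0.12, -1, 0, 0, 0, 0, 0.5]
    - [-0.12, -1, 0, 0, 0, 0, 0.5]
    - [-0.12, -1, 0, 0, 0, 0, 0.5]
    - [-0.12, -1, 0, 0, 0, 0, 0.5]
    - [-0.12, -1, 0, 0, 0, 0, 0.5]
    - [-0.12, -1, 0, 0, 0, 0, 0.5]

```text
t: 10.95
tool_pos: [0.4144, -0.1712, 0.231]
tool_rot: [-3.139, 0.082, 0.004]
contact_force: [0.3, -0.2, 0.4]
opening: 0.0641
grip_force: 0.0
```

jog_arm:
  plan:
    - [-0.12, -1, 0, 0, 0, 0, 0.5]
    - [-0.12, -1, 0, 0, 0, 0, 0.5]
    - [-0.12, -1, 0, 0, 0, 0, 0.5]
    - [-0.12, -1, 0, 0, 0, 0, 0.5]
    - [-0.12, -1, 0, 0, 0, 0, 0.5]
    - [-0.12, -1, 0, 0, 0, 0, 0.5]
    - [-0.12, -1, 0, 0, 0, 0, 0.5]
    - [-0.12, -1, 0, 0, 0, 0, 0.5]

```text
t: 11.75
tool_pos: [0.4034, -0.0109, 0.231]
tool_rot: [-3.14, 0.082, 0.004]
contact_force: [0.5, -0.6, 0.2]
opening: 0.0638
grip_force: 0.0
```

jog_arm:
  plan:
    - [-0.12, -1, 0, 0, 0, 0, 0.5]
    - [0, -0.4, 0, 0, 0, 0, 0.5]
    - [0, 0, 0, 0, 0, 0, 0.5]
    - [0, 0, 0, 0, 0, 0, 0.5]

```text
t: 12.15
tool_pos: [0.4035, 0.0156, 0.2321]
tool_rot: [3.14, -0.082, -0.001]
contact_force: [-0.5, 0.7, -0.5]
opening: 0.064
grip_force: 0.0
```

Run:
```python
from h import *
st();print(trk([.5066,.0083]))
```

```text
t 12.15 trk [-0.2154  0.0354] z 0.2321 yaw -3.01 down [-0.001 -0.    -1.   ] F [-0.5  0.7 -0.5] op 0.064
[-0.11200591  0.03348395]
```

jog_arm:
  plan:
    - [0, 0, 1, 0, 0, 0, 0.5]
    - [0, 0, 1, 0, 0, 0, 0.5]
    - [0, 0, 1, 0, 0, 0, 0.5]
    - [0, 0, 1, 0, 0, 0, 0.5]
    - [0, 0, 1, 0, 0, 0, 0.5]
    - [0, 0, 1, 0, 0, 0, 0.5]
    - [0, 0, 1, 0, 0, 0, 0.5]
    - [0, 0, 0.7, 0, 0, 0, 0.5]

```text
t: 12.95
tool_pos: [0.4029, 0.015, 0.077]
tool_rot: [3.14, -0.085, -0.003]
contact_force: [-0.2, -0.8, 0.8]
opening: 0.0639
grip_force: 0.0
```

jog_arm:
  plan:
    - [0, 0, 0.2, 0, 0, 0, 0.5]
    - [0.4, 0, 0.1, 0, 0, 0, 0.5]
    - [0.4, 0, 0, 0, 0, 0, 0.5]
    - [0.3, 0, 0, 0, 0, 0, 0.5]
    - [0.3, 0, 0, 0, 0, 0, 0.5]
    - [0.3, 0, 0, 0, 0, 0, 0.5]
    - [0.3, 0, 0, 0, 0, 0, 0.5]

```text
t: 13.65
tool_pos: [0.4443, 0.0137, 0.0729]
tool_rot: [3.14, -0.083, -0.0]
contact_force: [-1.7, 0.4, -0.1]
opening: 0.0637
grip_force: 0.0
```

jog_arm:
  plan:
    - [0.3, 0, 0, 0, 0, 0, 0.5]
    - [0.3, 0, 0, 0, 0, 0, 0.5]

```text
t: 13.85
tool_pos: [0.4557, 0.0132, 0.0725]
tool_rot: [-3.14, 0.082, 0.002]
contact_force: [-2.6, 0.1, 1.0]
opening: 0.0641
grip_force: 0.0
```

jog_arm:
  plan:
    - [0.4, 0, 0, 0, 0, 0, 0.5]
    - [0.5, 0, 0, 0, 0, 0, 0.5]
    - [0.5, 0, 0, 0, 0, 0, 0.5]
    - [0.5, 0, 0, 0, 0, 0, 0.5]
    - [0.5, 0, 0, 0, 0, 0, 0.5]
    - [0.5, 0, 0, 0, 0, 0, 0.5]
    - [0.5, 0, 0, 0, 0, 0, 0.5]
    - [0.4, 0, 0, 0, 0, 0, 0.5]

```text
t: 14.65
tool_pos: [0.5325, 0.009, 0.0727]
tool_rot: [3.14, -0.083, 0.0]
contact_force: [-1.8, -0.7, -0.8]
opening: 0.0643
grip_force: 0.0
```

```bash
cat >> h.py <<'E'
def carton(f,n="side"):
    im,d=save(n,f);P=cloud(n,d);T=(P[...,:2]-O)@M
    h=cv2.cvtColor(im,cv2.COLOR_RGB2HSV)
    k=(abs(P[...,2]-.130)<.006)&(T[...,0]>-.22)&(T[...,0]<.1)&(abs(T[...,1])<.36)&(h[...,2]>70)
    k=cv2.morphologyEx(k.astype(np.uint8),cv2.MORPH_OPEN,np.ones((3,3)))
    nn,l,s,c=cv2.connectedComponentsWithStats(k);i=1+np.argmax(s[1:,4]);p=T[l==i].astype(np.float32);r=cv2.minAreaRect(p)
    print(n,"carton trk",np.round(r[0],4),np.round(r[1],4),round(r[2],2),s[i],"xr",p.min(0),p.max(0))
E
python3 - <<'E'
from h import *
st();carton("side4");carton("top4","top")
a=cv2.imread("pics/side4.png")[100:280,120:360];b=cv2.imread("pics/top4.png")[70:250,160:420]
cv2.imwrite("pics/c4.png",np.hstack([cv2.resize(a,(400,300)),cv2.resize(b,(400,300))]))
E
```

```text
t 14.65 trk [-0.0862  0.0356] z 0.0727 yaw -3.02 down [ 0. -0. -1.] F [-1.8 -0.7 -0.8] op 0.0643
side carton trk [-0.0211  0.0377] [0.0968 0.1242] 1.03 [198 166  31  33 548] xr [-0.07053629 -0.02391754] [0.02772599 0.09945855]
top carton trk [0.0169 0.0167] [0.082  0.0218] 87.98 [266 127  28   8 180] xr [ 0.00606912 -0.02407631] [0.02821459 0.05739458]
```

View pics/c4.png

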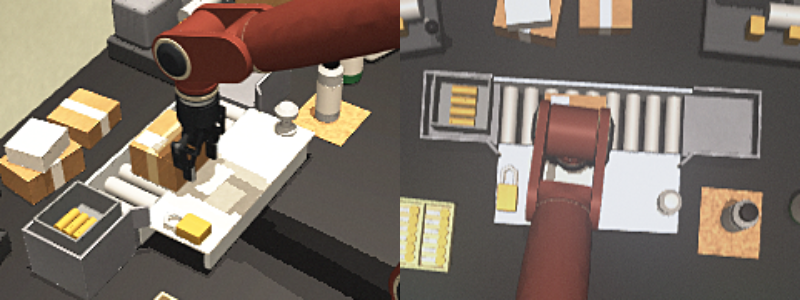

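The views show the carton pushed squarely and flat, partly onto the rollers (right view (575,105)), with its centre about 22 mm short of the lane middle. The padlock and knob have not moved. I'll push the remaining 23 mm.

jog_arm:
  plan:
    - [0.3, 0, 0, 0, 0, 0, 0.5]
    - [0.3, 0, 0, 0, 0, 0, 0.5]
    - [0.3, 0, 0, 0, 0, 0, 0.5]
    - [0.2, 0, 0, 0, 0, 0, 0.5]
    - [0, 0, 0, 0, 0, 0, 0.5]
    - [0, 0, 0, 0, 0, 0, 0.5]

```text
t: 15.35
tool_pos: [0.554, 0.0079, 0.0729]
tool_rot: [3.14, -0.083, 0.002]
contact_force: [-0.7, -0.1, 0.2]
opening: 0.0643
grip_force: 0.0
```

jog_arm:
  plan:
    - [-0.5, 0, 0, 0, 0, 0, 0.5]
    - [-1, 0, 0, 0, 0, 0, 0.5]
    - [-0.5, 0, -1, 0, 0, 0, 0.5]
    - [0, 0, -1, 0, 0, 0, 0.5]
    - [0, 0, -1, 0, 0, 0, 0.5]
    - [0, 0, -1, 0, 0, 0, 0.5]
    - [0, 0, -1, 0, 0, 0, 0.5]
    - [0, 0, -0.5, 0, 0, 0, 0.5]

```text
t: 16.15
tool_pos: [0.514, 0.01, 0.1849]
tool_rot: [3.14, -0.083, 0.005]
contact_force: [1.0, 0.2, -0.2]
opening: 0.0638
grip_force: 0.0
```

Run:
```python
from h import *
st();carton("side5");carton("top5","top")
```

```text
t 16.15 trk [-0.1048  0.0356] z 0.1849 yaw -3.01 down [ 0.003 -0.    -1.   ] F [ 1.   0.2 -0.2] op 0.0638
side carton trk [-0.0024  0.0384] [0.1255 0.103 ] 88.05 [192 163  41  33 768] xr [-0.05413265 -0.02590843] [0.04812323 0.10083109]
top carton trk [0.0305 0.0339] [0.036  0.1194] 0.35 [254 120  41  13 343] xr [ 0.01275792 -0.0257494 ] [0.04880716 0.09362347]
```

The carton is at track (-1, 34) mm and square with the lane. Next I turn the gripper 90° and go behind its left end.

jog_arm:
  plan:
    - [0.65, -0.6, 0, 0, 0, 0, 0.15]
    - [0.65, -0.6, 0, 0, 0, 0, 0.15]
    - [0.65, -0.6, 0, 0, 0, 0, 0.15]
    - [0.65, -0.6, 0, 0, 0, 0, 0.15]
    - [0.65, -0.6, 0, 0, 0, 0, 0.15]
    - [0.65, -0.6, 0, 0, 0, 0, 0.15]
    - [0.65, -0.6, 0, 0, 0, 0, 0.15]
    - [0.65, -0.6, 0, 0, 0, 0, 0.15]

```text
t: 17.05
tool_pos: [0.622, 0.1009, 0.1806]
tool_rot: [3.14, -0.083, -0.004]
contact_force: [-0.2, -0.4, 0.9]
opening: 0.0489
grip_force: 0.0
```

jog_arm:
  plan:
    - [0, 0, 0, 0, 0, -0.18, 0.15]
    - [0, 0, 0, 0, 0, -0.18, 0.15]
    - [0, 0, 0, 0, 0, -0.18, 0.15]
    - [0, 0, 0, 0, 0, -0.18, 0.15]
    - [0, 0, 0, 0, 0, -0.18, 0.15]
    - [0, 0, 0, 0, 0, -0.18, 0.15]
    - [0, 0, 0, 0, 0, -0.18, 0.15]
    - [0, 0, 0, 0, 0, -0.18, 0.15]

```text
t: 17.85
tool_pos: [0.6214, 0.1004, 0.1806]
tool_rot: [-2.69, -1.62, 0.004]
contact_force: [-0.1, 0.4, -0.2]
opening: 0.0491
grip_force: 0.0
```

jog_arm:
  plan:
    - [0, 0, 0, 0, 0, -0.18, 0.15]
    - [0, 0, 0, 0, 0, -0.18, 0.15]
    - [0, 0, 0, 0, 0, -0.18, 0.15]
    - [0, 0, 0, 0, 0, -0.02, 0.15]
    - [0, 0, 0, 0, 0, 0, 0.15]

```text
t: 18.35
tool_pos: [0.6218, 0.1004, 0.1814]
tool_rot: [-2.281, -2.159, 0.002]
contact_force: [-0.6, 0.0, -0.5]
opening: 0.0492
grip_force: 0.0
```

```bash
python3 -c "
from h import *
st();print(ctrl.get_obs()['q'])"
```

```text
t 18.35 trk [-0.0018  0.1315] z 0.1814 yaw 86.84 down [-0.002 -0.    -1.   ] F [-0.6  0.  -0.5] op 0.0492
[ 4.20247750e-02  9.96493379e-02  1.64782368e+00 -1.79098463e-05
  1.39607184e+00  9.71179728e-02]
```

jog_arm:
  plan:
    - [0.1, 0.05, 0.8, 0, 0, 0, 0.15]
    - [0, 0, 0.8, 0, 0, 0, 0.15]
    - [0, 0, 0.8, 0, 0, 0, 0.15]
    - [0, 0, 0.8, 0, 0, 0, 0.15]
    - [0, 0, 0.8, 0, 0, 0, 0.15]
    - [0, 0, 0.8, 0, 0, 0, 0.15]
    - [0, 0, 0.5, 0, 0, 0, 0.15]
    - [0, 0, 0.1, 0, 0, 0, 0.15]

```text
t: 19.15
tool_pos: [0.6224, 0.1023, 0.0725]
tool_rot: [-2.278, -2.161, 0.004]
contact_force: [0.1, 0.5, 0.5]
opening: 0.049
grip_force: 0.0
```

jog_arm:
  plan:
    - [-0.3, 0, 0, 0, 0, 0, 0.15]
    - [-0.3, 0, 0, 0, 0, 0, 0.15]
    - [-0.3, 0, 0, 0, 0, 0, 0.15]
    - [-0.3, 0, 0, 0, 0, 0, 0.15]
    - [-0.4, 0, 0, 0, 0, 0, 0.15]
    - [-0.4, 0, 0, 0, 0, 0, 0.15]
    - [-0.4, 0, 0, 0, 0, 0, 0.15]
    - [-0.4, 0, 0, 0, 0, 0, 0.15]

```text
t: 19.95
tool_pos: [0.6206, 0.0457, 0.0747]
tool_rot: [-2.279, -2.162, -0.0]
contact_force: [0.3, 1.3, 0.5]
opening: 0.049
grip_force: 0.0
```

jog_arm:
  plan:
    - [-0.4, 0, 0, 0, 0, 0, 0.15]
    - [-0.4, 0, 0, 0, 0, 0, 0.15]
    - [-0.4, 0, 0, 0, 0, 0, 0.15]
    - [-0.4, 0, 0, 0, 0, 0, 0.15]
    - [-0.4, 0, 0, 0, 0, 0, 0.15]
    - [-0.4, 0, 0, 0, 0, 0, 0.15]
    - [-0.4, 0, 0, 0, 0, 0, 0.15]
    - [-0.4, 0, 0, 0, 0, 0, 0.15]

```text
t: 20.75
tool_pos: [0.6172, -0.0181, 0.0746]
tool_rot: [-2.279, -2.162, 0.0]
contact_force: [0.8, 0.1, 0.3]
opening: 0.0493
grip_force: 0.0
```

```bash
python3 -c "
from h import *
st();carton('side6');carton('top6','top')"
```

```text
t 20.75 trk [-0.0002  0.0129] z 0.0746 yaw 86.98 down [-0. -0. -1.] F [0.8 0.1 0.3] op 0.0493
side carton trk [-0.0039 -0.0761] [0.091  0.1016] 86.7 [231 148  26  24 378] xr [-0.054928   -0.12229446] [ 0.04493108 -0.02818035]
top carton trk [-0.0024 -0.0882] [0.0995 0.071 ] 0.5 [302 123  25  33 670] xr [-0.05233846 -0.12374125] [ 0.04754427 -0.05299498]
```

jog_arm:
  plan:
    - [-0.3, 0, 0, 0, 0, 0, 0.15]
    - [-0.4, 0, 0, 0, 0, 0, 0.15]
    - [-0.4, 0, 0, 0, 0, 0, 0.15]
    - [-0.4, 0, 0, 0, 0, 0, 0.15]
    - [-0.4, 0, 0, 0, 0, 0, 0.15]
    - [-0.4, 0, 0, 0, 0, 0, 0.15]
    - [-0.4, 0, 0, 0, 0, 0, 0.15]
    - [-0.3, 0, 0, 0, 0, 0, 0.15]

```text
t: 21.65
tool_pos: [0.6141, -0.0782, 0.0747]
tool_rot: [2.279, 2.162, -0.0]
contact_force: [-0.5, 1.2, 0.6]
opening: 0.0496
grip_force: 0.0
```

```bash
python3 -c "
from h import *
st();carton('side7');carton('top7','top')"
```

```text
t 21.65 trk [-0.0001 -0.0473] z 0.0747 yaw 86.96 down [ 0. -0. -1.] F [-0.5  1.2  0.6] op 0.0496
side carton trk [-0.0113 -0.1345] [0.0933 0.0879] 89.53 [243 140  23  22 306] xr [-0.0550895  -0.18137051] [ 0.03239451 -0.08757305]
top carton trk [-0.001  -0.1518] [0.0662 0.1032] 86.89 [323 124  24  33 563] xr [-0.05171868 -0.18451639] [ 0.04903949 -0.11618362]
```

Still straight and centred. I'll push it into the bay.

jog_arm:
  plan:
    - [-0.3, 0, 0, 0, 0, 0, 0.15]
    - [-0.4, 0, 0, 0, 0, 0, 0.15]
    - [-0.4, 0, 0, 0, 0, 0, 0.15]
    - [-0.4, 0, 0, 0, 0, 0, 0.15]
    - [-0.4, 0, 0, 0, 0, 0, 0.15]
    - [-0.4, 0, 0, 0, 0, 0, 0.15]

```text
t: 22.35
tool_pos: [0.6117, -0.1242, 0.0748]
tool_rot: [2.279, 2.162, -0.0]
contact_force: [0.4, -0.5, 1.0]
opening: 0.0489
grip_force: 0.0
```

jog_arm:
  plan:
    - [-0.4, 0, 0, 0, 0, 0, 0.15]
    - [-0.4, 0, 0, 0, 0, 0, 0.15]
    - [-0.4, 0, 0, 0, 0, 0, 0.15]
    - [-0.4, 0, 0, 0, 0, 0, 0.15]
    - [-0.4, 0, 0, 0, 0, 0, 0.15]
    - [-0.4, 0, 0, 0, 0, 0, 0.15]

```text
t: 22.95
tool_pos: [0.609, -0.1717, 0.0746]
tool_rot: [-2.279, -2.162, 0.0]
contact_force: [0.4, 1.7, -1.4]
opening: 0.0491
grip_force: 0.0
```

jog_arm:
  plan:
    - [-0.4, 0, 0, 0, 0, 0, 0.15]
    - [-0.4, 0, 0, 0, 0, 0, 0.15]
    - [-0.3, 0, 0, 0, 0, 0, 0.15]
    - [-0.3, 0, 0, 0, 0, 0, 0.15]
    - [-0.2, 0, 0, 0, 0, 0, 0.15]

```text
t: 23.45
tool_pos: [0.6075, -0.2037, 0.0748]
tool_rot: [2.279, 2.162, 0.0]
contact_force: [0.4, 2.2, -0.1]
opening: 0.0492
grip_force: 0.0
```

```bash
python3 -c "
from h import *
st();carton('side8');carton('top8','top')"
```

```text
t 23.45 trk [-1.00e-04 -1.73e-01] z 0.0748 yaw 86.97 down [ 0. -0. -1.] F [ 0.4  2.2 -0.1] op 0.0492
side carton trk [-0.0179 -0.2769] [0.0642 0.1016] 32.08 [265 121  20  18 188] xr [-0.05427784 -0.30733845] [ 0.03623047 -0.2343945 ]
top carton trk [-0.003  -0.2847] [0.0485 0.0986] 86.59 [371 127  17  33 283] xr [-0.05258404 -0.3081101 ] [ 0.04567345 -0.25888085]
```

jog_arm:
  plan:
    - [-0.2, 0, 0, 0, 0, 0, 0.15]
    - [-0.2, 0, 0, 0, 0, 0, 0.15]
    - [-0.2, 0, 0, 0, 0, 0, 0.15]
    - [-0.2, 0, 0, 0, 0, 0, 0.15]
    - [-0.1, 0, 0, 0, 0, 0, 0.15]

```text
t: 24.05
tool_pos: [0.6066, -0.2216, 0.0749]
tool_rot: [2.279, 2.162, 0.0]
contact_force: [0.1, 2.7, 0.8]
opening: 0.0489
grip_force: 0.0
```

jog_arm:
  plan:
    - [-0.1, 0, 0, 0, 0, 0, 0.15]
    - [-0.05, 0, 0, 0, 0, 0, 0.15]
    - [0, 0, 0, 0, 0, 0, 0.15]

```text
t: 24.35
tool_pos: [0.6064, -0.2244, 0.0747]
tool_rot: [2.279, 2.162, -0.0]
contact_force: [0.8, 0.7, 0.6]
opening: 0.0494
grip_force: 0.0
```

jog_arm:
  plan:
    - [-0.05, 0, 0, 0, 0, 0, 0.15]
    - [-0.05, 0, 0, 0, 0, 0, 0.15]
    - [0, 0, 0, 0, 0, 0, 0.15]

```text
t: 24.65
tool_pos: [0.6064, -0.2253, 0.0747]
tool_rot: [-2.278, -2.161, -0.002]
contact_force: [0.5, 5.6, 0.2]
opening: 0.0493
grip_force: 0.0
```

jog_arm:
  plan:
    - [-0.05, 0, 0, 0, 0, 0, 0.15]
    - [-0.05, 0, 0, 0, 0, 0, 0.15]
    - [0, 0, 0, 0, 0, 0, 0.15]

```text
t: 24.95
tool_pos: [0.6066, -0.2252, 0.0747]
tool_rot: [-2.277, -2.159, -0.006]
contact_force: [1.2, 11.4, 3.1]
opening: 0.049
grip_force: 0.0
```

The force has risen to 11 N with no further travel, so the carton is against the end stop. I'll back off and check.

jog_arm:
  plan:
    - [0.2, 0, 0, 0, 0, 0, 0.15]
    - [0.5, 0, 0, 0, 0, 0, 0.15]
    - [0.8, 0, 0, 0, 0, 0, 0.15]
    - [0.8, 0, 0, 0, 0, 0, 0.15]
    - [0.8, 0, -0.8, 0, 0, 0, 0.15]
    - [0.8, 0, -1, 0, 0, 0, 0.15]
    - [0.8, 0, -1, 0, 0, 0, 0.15]
    - [0.8, 0, -1, 0, 0, 0, 0.15]

```text
t: 25.75
tool_pos: [0.6122, -0.1166, 0.1529]
tool_rot: [2.277, 2.162, 0.001]
contact_force: [-0.0, 0.1, 0.1]
opening: 0.0492
grip_force: 0.0
```

jog_arm:
  plan:
    - [0.8, 0, -1, 0, 0, 0, 0.15]
    - [0.8, 0, -1, 0, 0, 0, 0.15]
    - [0.8, 0, -1, 0, 0, 0, 0.15]
    - [0.8, 0, -1, 0, 0, 0, 0.15]
    - [0.8, 0, 0, 0, 0, 0, 0.15]
    - [0.8, 0, 0, 0, 0, 0, 0.15]
    - [0.8, 0, 0, 0, 0, 0, 0.15]
    - [0, 0, 0, 0, 0, 0, 0.15]

```text
t: 26.55
tool_pos: [0.6171, -0.0042, 0.229]
tool_rot: [-2.275, -2.163, 0.002]
contact_force: [0.5, 0.6, 0.5]
opening: 0.049
grip_force: 0.0
```

Run:
```python
from h import *
st();carton('side9');carton('top9','top')
a=cv2.imread("pics/side9.png")[60:270,120:400];b=cv2.imread("pics/top9.png")[70:280,160:440]
cv2.imwrite("pics/c9.png",np.hstack([cv2.resize(a,(400,300)),cv2.resize(b,(400,300))]))
```

```text
t 26.55 trk [-0.001   0.0268] z 0.229 yaw 87.13 down [-0.003  0.001 -1.   ] F [0.5 0.6 0.5] op 0.049
side carton trk [-0.0029 -0.2647] [0.1041 0.1282] 0.07 [249 119  40  23 534] xr [-0.05495761 -0.3288504 ] [ 0.04920651 -0.20066777]
top carton trk [-0.0023 -0.2689] [0.12  0.099] 89.38 [ 354  125   41   35 1025] xr [-0.05221941 -0.32879496] [ 0.04775947 -0.20858924]
```

View pics/c9.png

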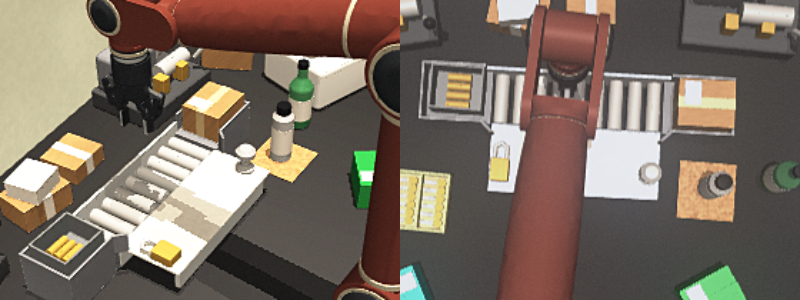

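The carton is home in the right bay at (706,103) in the right view, measured at track y = −0.269 against −0.270, and square. The can stands upright on the mat at (715,185). The tote, padlock and knob have not moved, and the arm is clear.

```bash
python3 -c "
from station import ctrl
print(ctrl.finish_job())"
```

```text
the job is handed in; nothing more can be done
None
```

The job is handed in at about 27 s of the 72 s allowed: the can stands upright on the cork mat, the carton is fully home against the right bay's end stop, and the tote, padlock and knob show no movement in the final views.

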